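# Unstack the stopper, caps and grease tin into their colour-coded dishes

## Task

A red stopper, a blue screw cap, a white screw cap and a grease tin have been piled on one another. Take the pile apart from the top down, one thing at a time, and stand each upright inside its own dish: stopper in the red dish, then blue cap in the blue, then white cap in the white, and last the tin in the yellow. Let nothing in the pile topple, and leave the timer and the small glass bottle where they are.

Things in the scene. Friction and masses are not known exactly. Their poses are not given: they have to be found in the camera images.
- stopper: dark red rubber stopper, on top of the stack: round, 26 mm across at the foot tapering to 22 mm at the top, 24 mm high, about 20 g. Origin: centre of its underside; z up. Goes in the red dish
- blue_cap: blue ribbed screw cap, under the stopper: round, 36 mm across, 20 mm high, about 25 g. Origin: centre of its underside; z up. Goes in the blue dish
- white_cap: white ribbed screw cap, under the blue cap: round, 45 mm across, 24 mm high, about 30 g. Origin: centre of its underside; z up. Goes in the white dish
- tin: grease tin, bottom of the stack: round, white body 56 mm across up to 30 mm, closed grey-blue lid 57 mm across from there to the flat top at 41 mm, 110 g. Origin: centre of its underside; z up. Goes in the yellow dish, the largest
- red_dish: red round shallow dish, fixed to the worktop, the place of the stopper: 54 mm across outside, recess 48 mm across, floor 3 mm above the worktop, thin lip 7 mm above the worktop. Origin: centre of its underside, on the worktop; z up
- blue_dish: blue round shallow dish, fixed to the worktop, the place of the blue cap: 64 mm across outside, recess 58 mm across, floor 3 mm above the worktop, thin lip 7 mm above the worktop. Origin: centre of its underside, on the worktop; z up
- white_dish: white round shallow dish, fixed to the worktop, the place of the white cap: 73 mm across outside, recess 67 mm across, floor 3 mm above the worktop, thin lip 7 mm above the worktop. Origin: centre of its underside, on the worktop; z up. The two larger white lidded petri dishes far to the right do not belong to the job
- yellow_dish: yellow round shallow dish, fixed to the worktop, the place of the tin: 85 mm across outside, recess 79 mm across, floor 3 mm above the worktop, thin lip 7 mm above the worktop. Origin: centre of its underside, on the worktop; z up
- lab_timer: bystander: loose white digital timer lying face up, 66 x 68 mm, 21 mm high, beyond the stack. Origin: centre of its underside
- sample_bottle: bystander: loose small glass weighing bottle with a pinkish red content, 36 mm across, 64 mm high, to the right of the work. Origin: centre of its underside
There are look-alikes about, which are no part of the job. What is shaped like the white_cap but pink is not meant.

How it is judged (in metres and radians):
On the way, in this order (a step that is already met when the one before it is completed fails the run):
1. the red stopper stands in the red dish (horizontal distance between stopper and red_dish below 0.014 m and z of stopper in the frame of red_dish below 0.006 m and angle between stopper's own z axis and vertical below 0.08 rad and linear speed of stopper below 0.02 m/s), for 0.2 s.
2. the blue cap stands in the blue dish (horizontal distance between blue_cap and blue_dish below 0.014 m and z of blue_cap in the frame of blue_dish below 0.006 m and angle between blue_cap's own z axis and vertical below 0.08 rad and linear speed of blue_cap below 0.02 m/s), for 0.2 s.
3. the white cap stands in the white dish (horizontal distance between white_cap and white_dish below 0.014 m and z of white_cap in the frame of white_dish below 0.006 m and angle between white_cap's own z axis and vertical below 0.08 rad and linear speed of white_cap below 0.02 m/s), for 0.2 s.
4. the tin stands in the yellow dish (horizontal distance between tin and yellow_dish below 0.014 m and z of tin in the frame of yellow_dish below 0.006 m and angle between tin's own z axis and vertical below 0.08 rad and linear speed of tin below 0.02 m/s), for 0.2 s.
At the end, for the whole second after the job is handed in: Stopper, blue cap, white cap and tin flat on the floor of the red, blue, white and yellow dish (underside under 6 mm above the dish's underside), upright within 0.08 rad, within 14 mm of its centre, at rest; timer and small bottle within 30 mm of where they were (all of step 1 and all of step 2 and all of step 3 and all of step 4 and distance of each of lab_timer, sample_bottle from where it was at the start of the episode below 0.03 m); the robot touches nothing.
It fails at once if something of the pile is toppled (tilted by more than 0.7 rad) (angle between any of stopper, blue_cap, white_cap, tin's own z axis and vertical above 0.7 rad).
It fails at once if two things of the pile are lifted together ((height (world z) of tin above 0.02 m and distance between tin and white_cap below 0.05 m) or (height (world z) of white_cap above 0.061 m and distance between white_cap and blue_cap below 0.032 m) or (height (world z) of blue_cap above 0.085 m and distance between blue_cap and stopper below 0.028 m)).
It fails at once if the timer or the small bottle is moved by more than 30 mm (distance of any of lab_timer, sample_bottle from where it was at the start of the episode above 0.03 m).
It also fails if it takes over 125 s, if anything falls off the work surface, if the arm or the gripper's body presses on something with over 40 N, if the wrist force passes 120 N, or if a joint passes its speed limit or range.

## Robot

A 6-joint arm with a two-finger parallel gripper is mounted at the origin on a cart in front of the work surface, level with it; the furniture and walls round the work are solid. World frame = base frame: x ahead of the robot, y to its left, z up, the work surface at z = 0. Lengths are in m, angles in degrees, forces in N, time in s.
With the tool pointing down it reaches from about 0.35 to 0.875 m from the base axis. Payload 4.2 kg.
Tool frame: the origin (TCP) lies on the centre line of the jaws, within the pads' length; the fingertips stand 25 mm ahead of it and the grasp point (between the pads) lies 6 mm ahead of it; z points along the fingers, y is the line along which they close (so a half turn about z gives the same grasp; the last joint's range is limited). The gripper opens to 87 mm and grips with 3 to 60 N. Pads are 19 mm wide; open, the fingers measure 117 mm over their backs; the gripper's body (75 mm by 190 mm) begins 51 mm behind the grasp point.
Start: joints at [-54.798, 22.042, 0.453, 0, -68.411, -14.817], TCP at [0.218, -0.586, 0.248] pointing down, gripper open.
Joint ranges: [-179.83, 179.83], [-69.29, 118.12], [-61.27, 80.66], [-181.25, 117.63], [-171.15, -9.14], [-177.46, 177.46]. Speed limits (degrees/s): [159.86, 159.86, 180, 180, 180, 180].

## Interface

Orientations are given as a 3x3 rotation matrix whose columns are the frame's x, y, z axes.
In Python, from station import r gives the robot as it stands.
- The arm moves only by the tool move_arm, never from a script. Its argument "series" is a list of rows, each an object with "grip": the opening, from 0 (shut) to 1 (fully open); "xyz": the shift along the tool's x, y, z in mm, a list of three; "angular": the turn, a rotation vector about the tool's x, y, z in rad, a list of three. A call has 1 to 10 rows; each row is the pose to reach, as a shift and turn from the pose commanded when the call began, along the tool's axes at that moment; what a row does not reach only later rows make up. A row lasts 1/10 s, in which the tool goes at most 50 mm and 8.59 degrees, less where a joint would pass 70% of its speed; a pose out of reach is approached as far as the arm can. A call with a gripper value outside its range is refused whole. The fingers move at their own pace and stop on an object; the grip force is fixed at half the most. Time passes only in rows, so rows that repeat a pose let the fingers close. It gives the time, the measured TCP pose, the force, the opening and the grip force at its end, in the units of the state.
- r.sense(): the state, without advancing time (a new reading comes with each control period).
- r.capture(name): name is "side" or "top"; returns a dict with "img" (480x640x3 uint8, red, green, blue), "camera_matrix" (3x3 intrinsics, pixels), "rvec" (rotation vector, rad) and "tvec" (3), from world to camera coordinates, as OpenCV has them. Camera axes: x right, y down, z forward; pixel columns grow to the right and rows downward; lengths in m; the calibration is good to about 2 mm. A picture is of the moment at which its call begins. There is no depth.
- r.finish_job(): hands the job in; it is judged then, once.
The state is a dict: "time_s": time; "joints": joint angles; "joint_velocities": joint speeds; "effort": joint torques, N m; "tcp_pos": TCP position; "ee_rot": TCP orientation; "wrist_force": force on the tool from outside, world axes, zero at the start; "moment": the same for the moment, N m; "gripper_width": opening from 0.0 (shut) to 1.0 (fully open); "gripper_force": force on a finger pad.
Only numpy, scipy, OpenCV 4.12 (cv2) and the standard library are available. Lean on these libraries where they do the work, as an engineer would, in place of code of your own. Each camera call takes 0.05 s, during which the arm holds its last target. There are 200 camera calls.

## Working session

There is one attempt and no reset: what is moved stays moved. The work goes in short steps, Python scripts to look and compute and a tool call to move; the robot and the scene stay as the last step left them, time stands still between calls to the robot, and variables do not carry over. Pictures are saved under pics/ and viewed, at most 14 in all, crops included, and the job is handed in when it is done.

Besides the shell and the picture viewer there is one more tool, called after ">>>" as name(argument=value, ...) on one line, values as JSON. move_arm: Moves the arm, as the interface text tells. Its arguments: {"type":"object","properties":{"series":{"type":"array"}},"required":["series"]}

```bash
mkdir -p pics; ls
cat > h.py <<'E'
import numpy as np, cv2
from station import r
def cap(n,f=None):
    c=r.capture(n)
    if f: cv2.imwrite('pics/'+f,c['img'][:,:,::-1])
    return c
def ray(c,u,v):
    K=np.array(c['camera_matrix'],float);R=cv2.Rodrigues(np.array(c['rvec'],float))[0];t=np.array(c['tvec'],float).ravel()
    return -R.T@t, R.T@np.linalg.inv(K)@np.array([u,v,1.])
def at(c,u,v,z):
    o,d=ray(c,u,v); return o+d*(z-o[2])/d[2]
def proj(c,P):
    return cv2.projectPoints(np.array(P,float).reshape(-1,3),np.array(c['rvec'],float),np.array(c['tvec'],float),np.array(c['camera_matrix'],float),None)[0].reshape(-1,2)
E
python3 - <<'E'
from h import *
for n in('top','side'):
    c=cap(n,n+'0.png'); print(n,ray(c,320,240))
s=r.sense();print(s)
E
```

```text
pics
top (array([ 0.36639091, -0.03713732,  1.5386441 ]), array([ 1.44973276e-01, -5.28830685e-04, -9.89446673e-01]))
side (array([ 0.45571888, -0.72119189,  0.72259358]), array([ 0.14929381,  0.71716263, -0.68078955]))
{'time_s': 0.1, 'joints': array([-5.47980739e+01,  2.20856972e+01,  3.89713254e-01, -2.35575674e-02,
       -6.84114229e+01, -1.48164925e+01]), 'joint_velocities': array([ 0.04795546, -0.06243466,  0.27846313,  0.23666497, -0.0716629 ,
       -0.01878145]), 'effort': array([-3.24540661e-04, -3.91690099e+01,  1.87933445e+01,  4.23186824e+00,
        1.34156473e-02, -6.80809990e-05]), 'tcp_pos': array([ 0.21755785, -0.58540848,  0.24659482]), 'ee_rot': array([[-9.37423345e-01, -3.48190869e-01, -7.68217007e-04],
       [-3.48191699e-01,  9.37421714e-01,  1.75215014e-03],
       [ 1.10060623e-04,  1.90999323e-03, -9.99998170e-01]]), 'wrist_force': array([ 0.36705831, -0.21151399,  0.16221112]), 'moment': array([0.0084453 , 0.02163074, 0.0372653 ]), 'gripper_force': 0.0, 'gripper_width': 1.000387231597289}
```

View pics/top0.png

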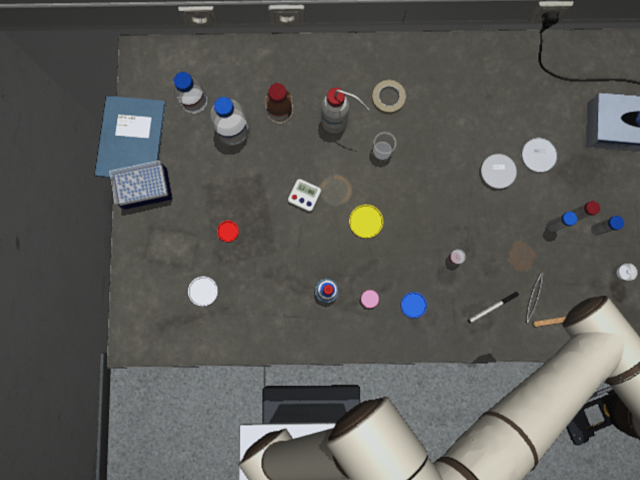

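View pics/side0.png

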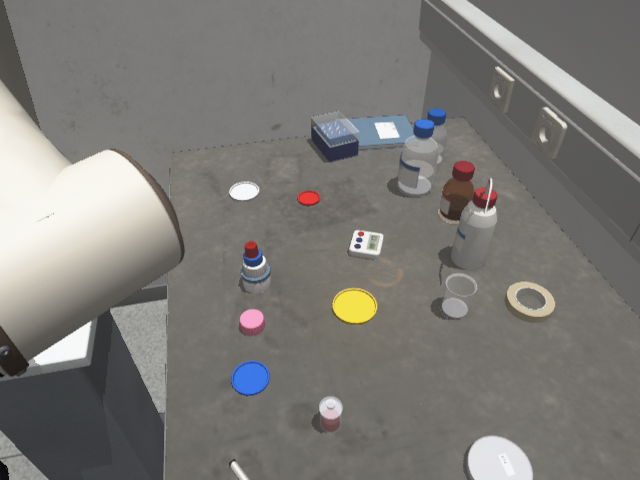

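The top view shows the stack at (327,291), with the stopper on top. The dishes are red (228,231), white (203,291), blue (414,305) and yellow (366,221). The timer is at (304,195) and the bottle at (457,257). There are several look-alikes:
- **Pink cap (370,299):** this is the decoy.
- **White discs (498,171) and (539,155):** these are the petri dishes, so the white dish is the one at (203,291).
- **Red and blue tubes and capped bottles:** these are elsewhere and not part of the pile.

Next I'll measure positions and enlarge the stack.

```bash
cat > m.py <<'E'
from h import *
def blob(c,mask,u,v,w=30):
    m=np.zeros_like(mask);m[v-w:v+w,u-w:u+w]=mask[v-w:v+w,u-w:u+w]
    n,l,s,ce=cv2.connectedComponentsWithStats(m.astype(np.uint8))
    i=1+np.argmax(s[1:,4]); return ce[i],s[i]
E
python3 - <<'E'
from m import *
t=cap('top');s=cap('side')
for c,pts in((t,dict(red=(228,231),white=(203,291),blue=(414,305),yellow=(366,221),stopper=(328,290))),(s,dict(red=(309,198),white=(244,191),blue=(251,378),yellow=(355,306)))):
    im=c['img'].astype(int);R,G,B=im[...,0],im[...,1],im[...,2]
    M=dict(red=(R>1.8*G)&(R>90),blue=(B>1.4*R)&(B>90),yellow=(R>1.8*B)&(G>90),white=np.min(im,2)>140);M['stopper']=M['red']
    for k,(u,v) in pts.items():
        ce,st=blob(c,M[k],u,v,12 if k=='stopper' else 30); z=.110 if k=='stopper' else .006
        z={'stopper':.105}.get(k,.006)
        p=at(c,*ce,z);e=at(c,st[0]+st[2]-.5,ce[1],z)-at(c,st[0]-.5,ce[1],z)
        print(k,ce.round(1),st,p.round(4),'w',np.linalg.norm(e).round(4))
a=cv2.resize(t['img'][265:325,290:390],None,fx=7,fy=7,interpolation=2)[:, :400]
b=cv2.resize(s['img'][230:300,225:290],(390,420),interpolation=2)
cv2.imwrite('pics/crop.png',np.hstack([a,b])[:,:,::-1])
E
```

```text
red [227.4 230.6] [217 220  22  22 389] [0.6178 0.1923 0.006 ] w 0.0548
white [202.4 290.7] [188 276  30  30 708] [0.4692 0.2525 0.006 ] w 0.0737
blue [413.5 304.6] [401 291  27  28 571] [ 0.4282 -0.2645  0.006 ] w 0.066
yellow [365.8 220.8] [349 204  35  34 934] [ 0.6377 -0.1528  0.006 ] w 0.0873
stopper [327.8 289.2] [323 285  10  10  76] [ 0.4619 -0.0542  0.105 ] w 0.023
red [308.4 197.1] [298 190  22  15 262] [0.6175 0.1867 0.006 ] w 0.0525
white [243.8 190.2] [229 181  31  20 465] [0.4695 0.2485 0.006 ] w 0.0758
blue [250.1 377.1] [ 231  360   39   35 1074] [ 0.4289 -0.2681  0.006 ] w 0.065
yellow [354.2 305.4] [ 332  288   45   36 1278] [ 0.6377 -0.1575  0.006 ] w 0.0847
```

View pics/crop.png

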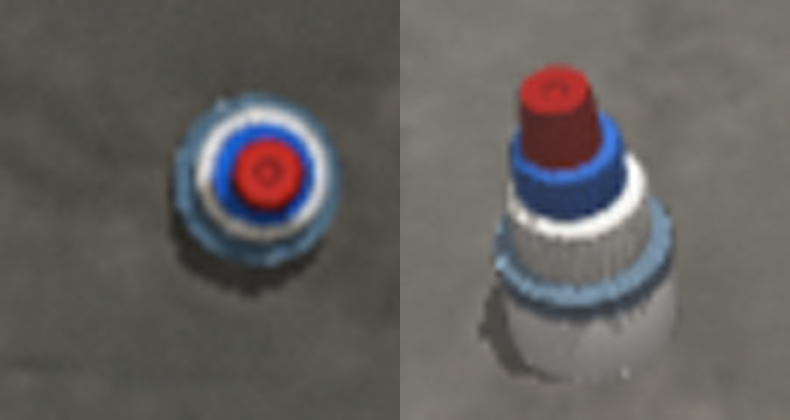

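The crop confirms the stack, from the top: plain red stopper, blue cap, white cap, and a grey-blue lidded tin. The pink cap stands apart. Now I'll get each layer's position.

Run:
```python
from m import *
t=cap('top');s=cap('side')
f=lambda o,x,k:o+(x+.5)/k-.5
for n,x,y,z in(('stop',268,173,.109),('blue',263.5,173.5,.085),('white',263,172,.065),('lid',257.5,180,.041)):
    print(n,at(t,f(290,x,7),f(265,y,7),z).round(4))
print('side stop',at(s,f(225,555,6),f(230,88,6),.109).round(4))
for n,x,z in(('blue',567,.085),('white',577.5,.065),('lid',583.5,.041)):
    # x only: column at z, along y~-.056
    for v in(245,255,265,275):
        p=at(s,f(225,x-400+0,6) if 0 else f(225,x-400,6),v,z)
        if abs(p[1]+.056)<.02: print('side',n,p.round(4))
```

```text
stop [ 0.4616 -0.0543  0.109 ]
blue [ 0.463  -0.0531  0.085 ]
white [ 0.4648 -0.0532  0.065 ]
lid [ 0.4637 -0.0515  0.041 ]
side stop [ 0.5826 -0.0848  0.109 ]
side blue [ 0.4639 -0.0621  0.085 ]
side white [ 0.4674 -0.0422  0.065 ]
side white [ 0.4644 -0.0689  0.065 ]
side lid [ 0.4666 -0.0455  0.041 ]
side lid [ 0.4635 -0.0721  0.041 ]
```

>>> move_arm(series=[{"grip": 0.8,"xyz": [-40,40,0],"angular": [0,0,0.1]},{"grip": 0.8,"xyz": [-72,72,5],"angular": [0,0,0.2]},{"grip": 0.8,"xyz": [-104,104,10],"angular": [0,0,0.3]},{"grip": 0.8,"xyz": [-136,136,15],"angular": [0,0,0.3556]},{"grip": 0.8,"xyz": [-168,168,20],"angular": [0,0,0.3556]},{"grip": 0.8,"xyz": [-200,200,25],"angular": [0,0,0.3556]},{"grip": 0.8,"xyz": [-232,232,28],"angular": [0,0,0.3556]},{"grip": 0.8,"xyz": [-264,264,28],"angular": [0,0,0.3556]},{"grip": 0.8,"xyz": [-296,296,28],"angular": [0,0,0.3556]},{"grip": 0.8,"xyz": [-300,300,28],"angular": [0,0,0.3556]}])

```text
time_s: 1.3
tcp_pos: [0.396, -0.197, 0.22]
ee_rot: [[-1.0, -0.006, 0.002], [-0.006, 1.0, 0.0], [-0.002, 0.0, -1.0]]
wrist_force: [0.1, 0.2, 0.6]
gripper_width: 0.802
gripper_force: 0.0
```

Run:
```python
from m import *
s=cap('side');f=lambda o,x,k:o+(x+.5)/k-.5
print('side stop',at(s,f(225,155,6),f(230,88,6),.109).round(4))
q=r.sense();print(q['tcp_pos'],q['ee_rot'],q['joints'])
```

```text
side stop [ 0.4631 -0.058   0.109 ]
[ 0.39560377 -0.19787681  0.2198945 ] [[-9.99986926e-01 -4.99105862e-03  1.11233375e-03]
 [-4.99102010e-03  9.99987544e-01  3.74057271e-05]
 [-1.11250659e-03  3.18535579e-05 -9.99999381e-01]] [-5.40124753e+00  5.41196149e+00 -2.62814734e+01 -9.56469148e-03
 -5.82433181e+01 -8.43077562e+01]
```

>>> move_arm(series=[{"grip": 0.7,"xyz": [-20,40,10],"angular": [0,0,0.005]},{"grip": 0.7,"xyz": [-40,80,25],"angular": [0,0,0.005]},{"grip": 0.7,"xyz": [-56,115,45],"angular": [0,0,0.005]},{"grip": 0.7,"xyz": [-67,142,55],"angular": [0,0,0.005]},{"grip": 0.7,"xyz": [-67,142,60],"angular": [0,0,0.005]},{"grip": 0.7,"xyz": [-67,142,60],"angular": [0,0,0.005]},{"grip": 0.7,"xyz": [-67,142,60],"angular": [0,0,0.005]},{"grip": 0.7,"xyz": [-67,142,60],"angular": [0,0,0.005]}])

```text
time_s: 2.15
tcp_pos: [0.4613, -0.0592, 0.1601]
ee_rot: [[-1.0, 0.007, 0.001], [0.007, 1.0, 0.0], [-0.001, 0.0, -1.0]]
wrist_force: [0.5, -0.1, 0.2]
gripper_width: 0.701
gripper_force: 0.0
```

Run:
```python
from m import *
q=r.sense();print(q['tcp_pos'],q['ee_rot'][:,1])
s=cap('side');a=cv2.resize(s['img'][170:310,170:330],(640,560),interpolation=2);cv2.imwrite('pics/s1.png',a[:,:,::-1])
```

```text
[ 0.46131327 -0.05920464  0.1601012 ] [6.64302278e-03 9.99977932e-01 7.93364958e-05]
```

View pics/s1.png

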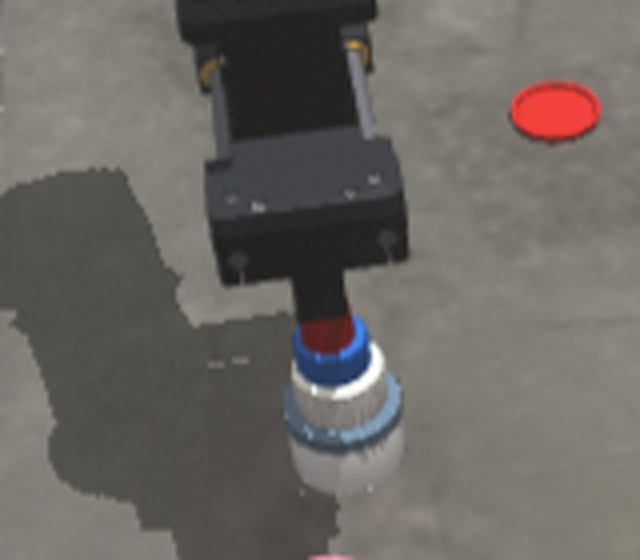

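The near finger hangs in front of the stopper, lined up in x (finger column about 320, stopper about 327 in the crop). The stack still stands straight. I'll descend with a 3 mm y correction.

>>> move_arm(series=[{"grip": 0.6,"xyz": [-1,3,10],"angular": [0,0,0]},{"grip": 0.6,"xyz": [-1,3,25],"angular": [0,0,0]},{"grip": 0.6,"xyz": [-1,3,39],"angular": [0,0,0]},{"grip": 0.6,"xyz": [-1,3,39],"angular": [0,0,0]},{"grip": 0.45,"xyz": [-1,3,39],"angular": [0,0,0]},{"grip": 0.35,"xyz": [-1,3,39],"angular": [0,0,0]},{"grip": 0.2,"xyz": [-1,3,39],"angular": [0,0,0]},{"grip": 0.15,"xyz": [-1,3,39],"angular": [0,0,0]},{"grip": 0.1,"xyz": [-1,3,39],"angular": [0,0,0]},{"grip": 0.1,"xyz": [-1,3,39],"angular": [0,0,0]}])

```text
time_s: 3.2
tcp_pos: [0.4627, -0.0551, 0.121]
ee_rot: [[-1.0, 0.005, 0.001], [0.005, 1.0, 0.0], [-0.001, 0.0, -1.0]]
wrist_force: [-0.1, 0.2, 2.8]
gripper_width: 0.253
gripper_force: 30.0
```

>>> move_arm(series=[{"grip": 0.1,"xyz": [0,0,-3],"angular": [0,0,0]},{"grip": 0.1,"xyz": [0,0,-8],"angular": [0,0,0]},{"grip": 0.1,"xyz": [0,0,-15],"angular": [0,0,0]},{"grip": 0.1,"xyz": [0,0,-25],"angular": [0,0,0]},{"grip": 0.1,"xyz": [0,0,-40],"angular": [0,0,0]},{"grip": 0.1,"xyz": [0,0,-40],"angular": [0,0,0]},{"grip": 0.1,"xyz": [0,0,-40],"angular": [0,0,0]}])

```text
time_s: 3.9
tcp_pos: [0.4625, -0.055, 0.1609]
ee_rot: [[-1.0, 0.005, 0.001], [0.005, 1.0, 0.001], [-0.001, 0.001, -1.0]]
wrist_force: [-0.9, 0.3, -0.1]
gripper_width: 0.249
gripper_force: 29.9
```

Run:
```python
from m import *
q=r.sense();print(q['tcp_pos'],q['gripper_width'])
s=cap('side');a=cv2.resize(s['img'][170:310,170:330],(640,560),interpolation=2);cv2.imwrite('pics/s2.png',a[:,:,::-1])
```

```text
[ 0.46248845 -0.05502518  0.16094499] 0.2487367957884653
```

View pics/s2.png

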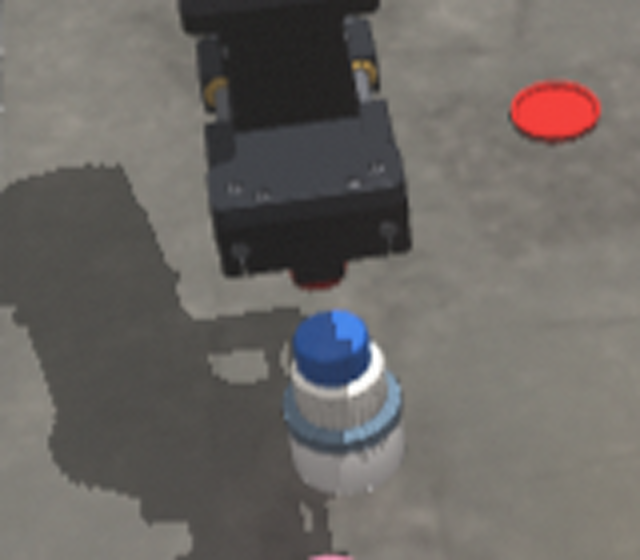

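The stopper is lifted alone and peeks out below the finger (row 288 in the crop). The blue, white and tin layers stand undisturbed. On to the red dish.

>>> move_arm(series=[{"grip": 0.1,"xyz": [-10,15,0],"angular": [0,0,0]},{"grip": 0.1,"xyz": [-29,45,0],"angular": [0,0,0]},{"grip": 0.1,"xyz": [-51,80,0],"angular": [0,0,0]},{"grip": 0.1,"xyz": [-76,120,0],"angular": [0,0,0]},{"grip": 0.1,"xyz": [-102,160,0],"angular": [0,0,0]},{"grip": 0.1,"xyz": [-124,195,0],"angular": [0,0,0]},{"grip": 0.1,"xyz": [-142,225,0],"angular": [0,0,0]},{"grip": 0.1,"xyz": [-155,244,0],"angular": [0,0,0]},{"grip": 0.1,"xyz": [-155,244,20],"angular": [0,0,0]},{"grip": 0.1,"xyz": [-155,244,40],"angular": [0,0,0]}])

```text
time_s: 4.95
tcp_pos: [0.619, 0.1901, 0.1191]
ee_rot: [[-1.0, 0.003, -0.0], [0.003, 1.0, 0.0], [0.0, 0.0, -1.0]]
wrist_force: [-0.2, -0.2, -0.3]
gripper_width: 0.252
gripper_force: 29.9
```

Run:
```python
from m import *
q=r.sense();p=q['tcp_pos'];print(p,q['ee_rot'][:,1])
s=cap('side');u,v=proj(s,p)[0].astype(int);print(u,v)
a=cv2.resize(s['img'][v-30:v+40,u-40:u+40],(640,560),interpolation=2);cv2.imwrite('pics/s3.png',a[:,:,::-1])
for d in(30,33,36,39): print(d,((proj(s,p+[0,-.0128,-d/1000])[0]-[u-40,v-30])*8).round())
for k,dy in(('tip',-.026),('tipin',-.011)): print(k,((proj(s,p+[0,dy,-.025])[0]-[u-40,v-30])*8).round())
```

```text
[0.61904824 0.19010151 0.1190676 ] [3.42511224e-03 9.99994122e-01 1.55451959e-04]
307 155
30 [336. 363.]
33 [336. 372.]
36 [336. 380.]
39 [337. 389.]
tip [345. 375.]
tipin [334. 345.]
```

View pics/s3.png

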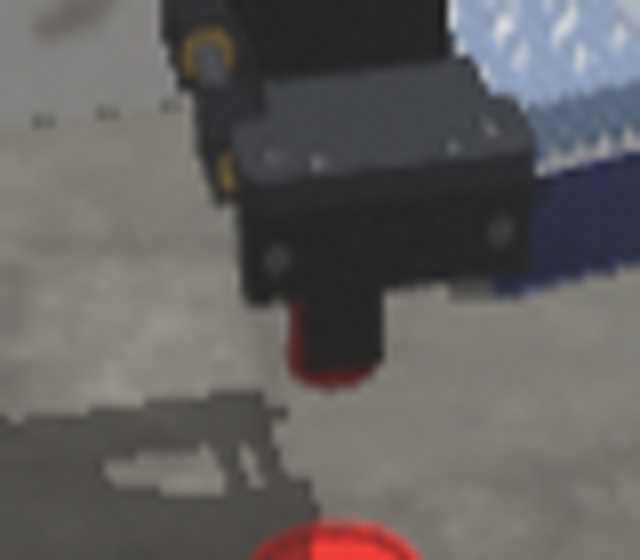

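The stopper is upright in the grip with its bottom edge at row 388, about 37 mm below the TCP as planned. I'll lower it into the dish.

>>> move_arm(series=[{"grip": 0.1,"xyz": [1,0,15],"angular": [0,0,0]},{"grip": 0.1,"xyz": [1,0,35],"angular": [0,0,0]},{"grip": 0.1,"xyz": [1,0,55],"angular": [0,0,0]},{"grip": 0.1,"xyz": [1,0,68],"angular": [0,0,0]},{"grip": 0.1,"xyz": [1,0,73],"angular": [0,0,0]},{"grip": 0.1,"xyz": [1,0,76],"angular": [0,0,0]},{"grip": 0.1,"xyz": [1,0,78],"angular": [0,0,0]},{"grip": 0.1,"xyz": [1,0,78],"angular": [0,0,0]}])

```text
time_s: 5.8
tcp_pos: [0.618, 0.1884, 0.0431]
ee_rot: [[-1.0, 0.005, 0.001], [0.005, 1.0, 0.0], [-0.001, 0.001, -1.0]]
wrist_force: [-0.5, -0.2, -0.8]
gripper_width: 0.248
gripper_force: 29.9
```

>>> move_arm(series=[{"grip": 0.1,"xyz": [0,0,1],"angular": [0,0,0]},{"grip": 0.1,"xyz": [0,0,2],"angular": [0,0,0]},{"grip": 0.1,"xyz": [0,0,3],"angular": [0,0,0]},{"grip": 0.1,"xyz": [0,0,3],"angular": [0,0,0]}])

```text
time_s: 6.2
tcp_pos: [0.6175, 0.1881, 0.0395]
ee_rot: [[-1.0, 0.005, -0.0], [0.005, 1.0, -0.0], [0.0, -0.0, -1.0]]
wrist_force: [-0.4, 0.5, 0.3]
gripper_width: 0.252
gripper_force: 29.9
```

>>> move_arm(series=[{"grip": 0.1,"xyz": [0,0,1],"angular": [0,0,0]},{"grip": 0.1,"xyz": [0,0,1.5],"angular": [0,0,0]},{"grip": 0.1,"xyz": [0,0,1.5],"angular": [0,0,0]}])

```text
time_s: 6.5
tcp_pos: [0.6177, 0.1881, 0.0393]
ee_rot: [[-1.0, 0.004, 0.0], [0.004, 1.0, -0.0], [-0.0, -0.0, -1.0]]
wrist_force: [-2.8, 0.1, 5.3]
gripper_width: 0.252
gripper_force: 30.1
```

Contact (5 N), so I release, rise and go back over the stack.

>>> move_arm(series=[{"grip": 0.2,"xyz": [0,0,0],"angular": [0,0,0]},{"grip": 0.35,"xyz": [0,0,0],"angular": [0,0,0]},{"grip": 0.5,"xyz": [0,0,0],"angular": [0,0,0]},{"grip": 0.6,"xyz": [0,0,0],"angular": [0,0,0]},{"grip": 0.6,"xyz": [0,0,0],"angular": [0,0,0]},{"grip": 0.6,"xyz": [0,0,-15],"angular": [0,0,0]},{"grip": 0.6,"xyz": [0,0,-50],"angular": [0,0,0]},{"grip": 0.6,"xyz": [0,0,-95],"angular": [0,0,0]},{"grip": 0.6,"xyz": [0,0,-110],"angular": [0,0,0]},{"grip": 0.6,"xyz": [0,0,-110],"angular": [0,0,0]}])

```text
time_s: 7.5
tcp_pos: [0.6195, 0.189, 0.153]
ee_rot: [[-1.0, 0.004, 0.008], [0.004, 1.0, 0.004], [-0.008, 0.004, -1.0]]
wrist_force: [0.5, -0.5, -0.1]
gripper_width: 0.595
gripper_force: 0.0
```

```bash
cat > chk.py <<'E'
from m import *
import sys
q=r.sense();print(q['time_s'],q['tcp_pos'])
t=cap('top','t%.1f.png'%q['time_s']);s=cap('side','s%.1f.png'%q['time_s'])
E
python3 - <<'E'
from chk import *
p=np.array([.6176,.1895,.006])
u,v=proj(s,p)[0].astype(int)
a=cv2.resize(s['img'][v-25:v+20,u-25:u+25],(400,360),interpolation=2)
u,v=proj(t,p)[0].astype(int)
b=cv2.resize(t['img'][v-22:v+23,u-25:u+25],(400,360),interpolation=2)
cv2.imwrite('pics/s4.png',np.hstack([a,b])[:,:,::-1])
E
```

```text
7.5 [0.61951302 0.18904014 0.15302054]
```

View pics/s4.png

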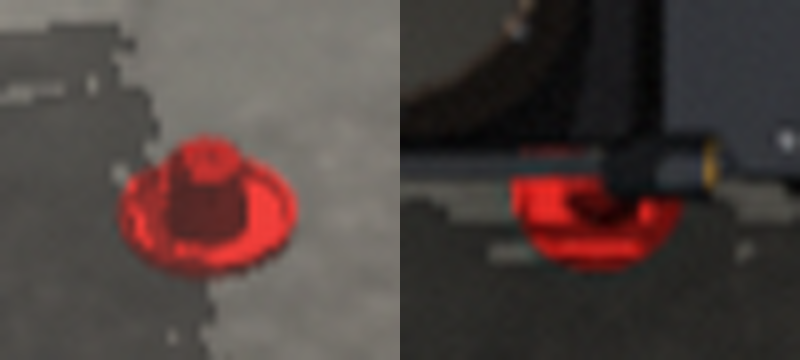

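The stopper stands upright near the centre of the red dish (left half, around (208,190)). Next is the blue cap.

>>> move_arm(series=[{"grip": 0.6,"xyz": [20,-32,0],"angular": [0,0,0]},{"grip": 0.6,"xyz": [45,-72,0],"angular": [0,0,0]},{"grip": 0.6,"xyz": [70,-110,0],"angular": [0,0,0]},{"grip": 0.6,"xyz": [95,-150,0],"angular": [0,0,0]},{"grip": 0.6,"xyz": [120,-190,0],"angular": [0,0,0]},{"grip": 0.6,"xyz": [142,-225,0],"angular": [0,0,0]},{"grip": 0.6,"xyz": [154,-244,0],"angular": [0,0,0]},{"grip": 0.6,"xyz": [154,-244,10],"angular": [0,0,0]},{"grip": 0.6,"xyz": [154,-244,15],"angular": [0,0,0]},{"grip": 0.6,"xyz": [154,-244,15],"angular": [0,0,0]}])

```text
time_s: 8.6
tcp_pos: [0.462, -0.0547, 0.1315]
ee_rot: [[-1.0, 0.004, -0.003], [0.004, 1.0, -0.001], [0.003, -0.001, -1.0]]
wrist_force: [0.2, 0.3, 0.2]
gripper_width: 0.6
gripper_force: 0.0
```

Run:
```python
from chk import *
p=q['tcp_pos']
P=np.array([.463,-.055,.085]);u,v=proj(s,P)[0].astype(int);o=np.array([u-40,v-40])
im=cv2.resize(s['img'][v-40:v+40,u-40:u+40],(640,640),interpolation=2)
th=np.linspace(0,2*np.pi,60)
for z,rr in((.085,.018),(.065,.0225),(.041,.0285)):
    c=np.array([.463,-.055,z])+np.c_[rr*np.cos(th),rr*np.sin(th),0*th]
    cv2.polylines(im,[((proj(s,c)-o+.5)*8).astype(np.int32)],True,(0,255,0),1)
cv2.imwrite('pics/s5.png',im[:600,:,::-1])
```

```text
8.6 [ 0.46204962 -0.05473429  0.13149774]
```

View pics/s5.png

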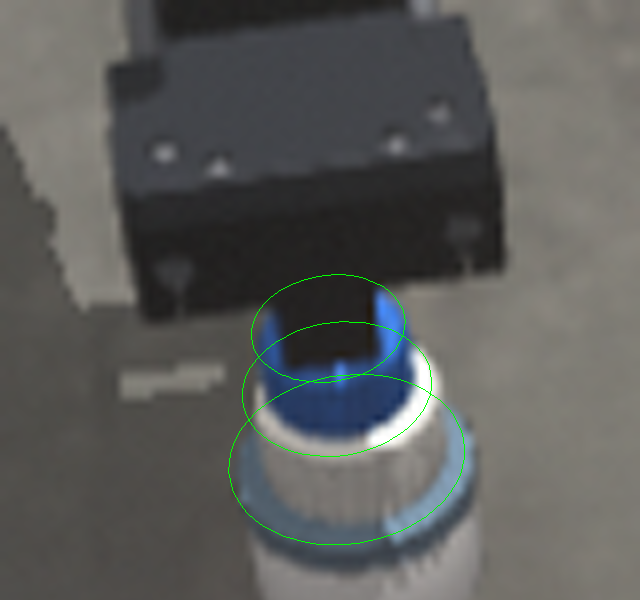

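The overlay fits the layers to within 2 mm: blue sits about 8 px to the right, so +2 mm in x, and y fits. Descend and grip.

>>> move_arm(series=[{"grip": 0.6,"xyz": [-2,0,10],"angular": [0,0,0]},{"grip": 0.6,"xyz": [-2,0,25],"angular": [0,0,0]},{"grip": 0.6,"xyz": [-2,0,34],"angular": [0,0,0]},{"grip": 0.6,"xyz": [-2,0,34],"angular": [0,0,0]},{"grip": 0.5,"xyz": [-2,0,34],"angular": [0,0,0]},{"grip": 0.42,"xyz": [-2,0,34],"angular": [0,0,0]},{"grip": 0.35,"xyz": [-2,0,34],"angular": [0,0,0]},{"grip": 0.3,"xyz": [-2,0,34],"angular": [0,0,0]},{"grip": 0.25,"xyz": [-2,0,34],"angular": [0,0,0]},{"grip": 0.25,"xyz": [-2,0,34],"angular": [0,0,0]}])

```text
time_s: 9.7
tcp_pos: [0.4648, -0.0551, 0.0996]
ee_rot: [[-1.0, 0.005, 0.001], [0.005, 1.0, 0.0], [-0.001, 0.0, -1.0]]
wrist_force: [-0.2, 0.6, 3.2]
gripper_width: 0.387
gripper_force: 30.0
```

>>> move_arm(series=[{"grip": 0.25,"xyz": [0,0,-2],"angular": [0,0,0]},{"grip": 0.25,"xyz": [0,0,-6],"angular": [0,0,0]},{"grip": 0.25,"xyz": [0,0,-12],"angular": [0,0,0]},{"grip": 0.25,"xyz": [0,0,-25],"angular": [0,0,0]},{"grip": 0.25,"xyz": [0,0,-40],"angular": [0,0,0]},{"grip": 0.25,"xyz": [0,0,-40],"angular": [0,0,0]},{"grip": 0.25,"xyz": [0,0,-40],"angular": [0,0,0]}])

```text
time_s: 10.4
tcp_pos: [0.4643, -0.0551, 0.1391]
ee_rot: [[-1.0, 0.005, 0.001], [0.005, 1.0, 0.0], [-0.001, 0.0, -1.0]]
wrist_force: [0.5, 0.6, -0.8]
gripper_width: 0.391
gripper_force: 30.0
```

>>> move_arm(series=[{"grip": 0.25,"xyz": [2,-10,0],"angular": [0,0,0]},{"grip": 0.25,"xyz": [6,-35,0],"angular": [0,0,0]},{"grip": 0.25,"xyz": [12,-70,0],"angular": [0,0,0]},{"grip": 0.25,"xyz": [18,-107,0],"angular": [0,0,0]},{"grip": 0.25,"xyz": [24,-145,0],"angular": [0,0,0]},{"grip": 0.25,"xyz": [30,-180,0],"angular": [0,0,0]},{"grip": 0.25,"xyz": [36,-211,0],"angular": [0,0,0]},{"grip": 0.25,"xyz": [36,-211,20],"angular": [0,0,0]},{"grip": 0.25,"xyz": [36,-211,50],"angular": [0,0,0]},{"grip": 0.25,"xyz": [36,-211,60],"angular": [0,0,0]}])

```text
time_s: 11.4
tcp_pos: [0.4245, -0.266, 0.0759]
ee_rot: [[-1.0, 0.007, -0.007], [0.007, 1.0, 0.002], [0.007, 0.002, -1.0]]
wrist_force: [0.3, 0.6, -0.7]
gripper_width: 0.391
gripper_force: 30.0
```

Run:
```python
from chk import *
P=np.array([.463,-.16,.04]);u,v=proj(s,P)[0].astype(int)
a=s['img'][v-90:v+100,u-80:u+110]
cv2.imwrite('pics/s6.png',cv2.resize(a,(600,600),interpolation=2)[:,:,::-1])
```

```text
11.4 [ 0.42453013 -0.2660057   0.07592157]
```

View pics/s6.png

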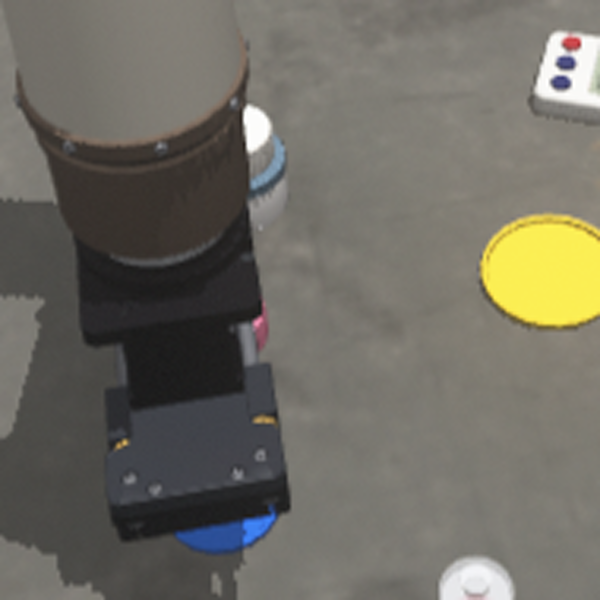

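The stack (white cap and tin) stands intact, and the gripper is over the blue dish. Lowering now.

>>> move_arm(series=[{"grip": 0.25,"xyz": [0,0,10],"angular": [0,0,0]},{"grip": 0.25,"xyz": [0,0,22],"angular": [0,0,0]},{"grip": 0.25,"xyz": [0,0,32],"angular": [0,0,0]},{"grip": 0.25,"xyz": [0,0,36],"angular": [0,0,0]},{"grip": 0.25,"xyz": [0,0,38],"angular": [0,0,0]},{"grip": 0.25,"xyz": [0,0,39],"angular": [0,0,0]},{"grip": 0.25,"xyz": [0,0,39],"angular": [0,0,0]}])

```text
time_s: 12.2
tcp_pos: [0.4277, -0.266, 0.0403]
ee_rot: [[-1.0, 0.005, 0.001], [0.005, 1.0, -0.0], [-0.001, -0.0, -1.0]]
wrist_force: [-0.1, 0.7, -0.5]
gripper_width: 0.39
gripper_force: 30.0
```

>>> move_arm(series=[{"grip": 0.25,"xyz": [0,0,1],"angular": [0,0,0]},{"grip": 0.25,"xyz": [0,0,2],"angular": [0,0,0]},{"grip": 0.25,"xyz": [0,0,3],"angular": [0,0,0]},{"grip": 0.25,"xyz": [0,0,3],"angular": [0,0,0]}])

```text
time_s: 12.6
tcp_pos: [0.4276, -0.266, 0.0378]
ee_rot: [[-1.0, 0.004, 0.0], [0.004, 1.0, -0.0], [-0.0, -0.0, -1.0]]
wrist_force: [-1.5, 1.2, 5.7]
gripper_width: 0.391
gripper_force: 30.0
```

>>> move_arm(series=[{"grip": 0.4,"xyz": [0,0,0],"angular": [0,0,0]},{"grip": 0.5,"xyz": [0,0,0],"angular": [0,0,0]},{"grip": 0.6,"xyz": [0,0,0],"angular": [0,0,0]},{"grip": 0.6,"xyz": [0,0,0],"angular": [0,0,0]},{"grip": 0.6,"xyz": [0,0,0],"angular": [0,0,0]},{"grip": 0.6,"xyz": [0,0,-15],"angular": [0,0,0]},{"grip": 0.7,"xyz": [0,0,-40],"angular": [0,0,0]},{"grip": 0.75,"xyz": [0,0,-70],"angular": [0,0,0]},{"grip": 0.75,"xyz": [0,0,-80],"angular": [0,0,0]},{"grip": 0.75,"xyz": [0,0,-80],"angular": [0,0,0]}])

```text
time_s: 13.6
tcp_pos: [0.4283, -0.2661, 0.1183]
ee_rot: [[-1.0, 0.005, 0.004], [0.005, 1.0, -0.001], [-0.004, -0.001, -1.0]]
wrist_force: [0.3, 0.1, -0.7]
gripper_width: 0.746
gripper_force: 0.0
```

>>> move_arm(series=[{"grip": 0.75,"xyz": [-3,20,0],"angular": [0,0,0]},{"grip": 0.75,"xyz": [-10,60,0],"angular": [0,0,0]},{"grip": 0.75,"xyz": [-18,100,0],"angular": [0,0,0]},{"grip": 0.75,"xyz": [-26,145,0],"angular": [0,0,0]},{"grip": 0.75,"xyz": [-33,185,0],"angular": [0,0,0]},{"grip": 0.75,"xyz": [-37,211,0],"angular": [0,0,0]},{"grip": 0.75,"xyz": [-37,211,0],"angular": [0,0,0]},{"grip": 0.75,"xyz": [-37,211,0],"angular": [0,0,0]}])

```text
time_s: 14.4
tcp_pos: [0.4645, -0.0548, 0.1157]
ee_rot: [[-1.0, 0.004, -0.003], [0.004, 1.0, -0.0], [0.003, -0.0, -1.0]]
wrist_force: [1.3, -0.2, 0.4]
gripper_width: 0.75
gripper_force: 0.0
```

Run:
```python
from chk import *
def cr(C,z,w,h):
    u,v=proj(s,C)[0].astype(int);return cv2.resize(s['img'][v-w:v+w,u-w:u+w],(400,400),interpolation=2),np.array([u-w,v-w]),400/(2*w)
th=np.linspace(0,2*np.pi,60);out=[]
for C,w,L in(((.464,-.055,.05),40,((.065,.0225),(.041,.0285))),((.4285,-.2665,.01),40,((.007,.032),))):
    im,o,k=cr(C,0,w,0)
    for z,rr in L:
        c=np.array([C[0],C[1],z])+np.c_[rr*np.cos(th),rr*np.sin(th),0*th]
        cv2.polylines(im,[((proj(s,c)-o+.5)*k).astype(np.int32)],True,(0,255,0),1)
    out.append(im)
cv2.imwrite('pics/s7.png',np.hstack(out)[:,:,::-1])
```

```text
14.4 [ 0.46452678 -0.05482865  0.11572033]
```

View pics/s7.png

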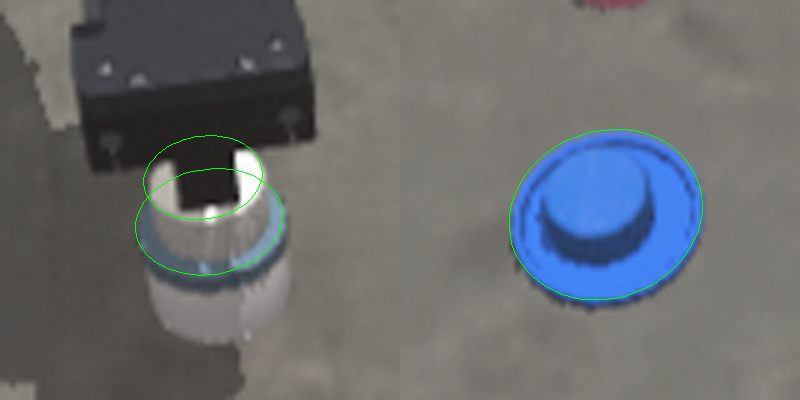

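The blue cap stands upright about 3 mm from the centre of its dish. The white cap is about 5 px right of the overlay, so +1.5 mm in x. Descend.

>>> move_arm(series=[{"grip": 0.75,"xyz": [-1.5,0,12],"angular": [0,0,0]},{"grip": 0.75,"xyz": [-1.5,0,28],"angular": [0,0,0]},{"grip": 0.75,"xyz": [-1.5,0,40],"angular": [0,0,0]},{"grip": 0.75,"xyz": [-1.5,0,40],"angular": [0,0,0]},{"grip": 0.62,"xyz": [-1.5,0,40],"angular": [0,0,0]},{"grip": 0.55,"xyz": [-1.5,0,40],"angular": [0,0,0]},{"grip": 0.48,"xyz": [-1.5,0,40],"angular": [0,0,0]},{"grip": 0.4,"xyz": [-1.5,0,40],"angular": [0,0,0]},{"grip": 0.35,"xyz": [-1.5,0,40],"angular": [0,0,0]},{"grip": 0.35,"xyz": [-1.5,0,40],"angular": [0,0,0]}])

```text
time_s: 15.5
tcp_pos: [0.4673, -0.0552, 0.0776]
ee_rot: [[-1.0, 0.004, 0.001], [0.004, 1.0, -0.0], [-0.001, -0.0, -1.0]]
wrist_force: [-0.9, -1.5, 3.4]
gripper_width: 0.497
gripper_force: 30.0
```

>>> move_arm(series=[{"grip": 0.35,"xyz": [0,0,-2],"angular": [0,0,0]},{"grip": 0.35,"xyz": [0,0,-6],"angular": [0,0,0]},{"grip": 0.35,"xyz": [0,0,-12],"angular": [0,0,0]},{"grip": 0.35,"xyz": [0,0,-25],"angular": [0,0,0]},{"grip": 0.35,"xyz": [0,0,-40],"angular": [0,0,0]},{"grip": 0.35,"xyz": [0,0,-40],"angular": [0,0,0]},{"grip": 0.35,"xyz": [0,0,-40],"angular": [0,0,0]}])

```text
time_s: 16.2
tcp_pos: [0.4668, -0.055, 0.1171]
ee_rot: [[-1.0, 0.005, 0.001], [0.005, 1.0, 0.0], [-0.001, 0.0, -1.0]]
wrist_force: [-0.1, -0.3, -0.7]
gripper_width: 0.497
gripper_force: 30.0
```

>>> move_arm(series=[{"grip": 0.35,"xyz": [0,12,0],"angular": [0,0,0]},{"grip": 0.35,"xyz": [-1,40,0],"angular": [0,0,0]},{"grip": 0.35,"xyz": [-1,80,0],"angular": [0,0,0]},{"grip": 0.35,"xyz": [-2,122,0],"angular": [0,0,0]},{"grip": 0.35,"xyz": [-2,166,0],"angular": [0,0,0]},{"grip": 0.35,"xyz": [-2,210,0],"angular": [0,0,0]},{"grip": 0.35,"xyz": [-2,250,0],"angular": [0,0,0]},{"grip": 0.35,"xyz": [-2,285,0],"angular": [0,0,0]},{"grip": 0.35,"xyz": [-2,305,15],"angular": [0,0,0]},{"grip": 0.35,"xyz": [-2,305,40],"angular": [0,0,0]}])

```text
time_s: 17.2
tcp_pos: [0.4711, 0.2542, 0.0773]
ee_rot: [[-1.0, 0.001, 0.004], [0.001, 1.0, 0.003], [-0.004, 0.003, -1.0]]
wrist_force: [0.6, -0.1, -0.8]
gripper_width: 0.497
gripper_force: 30.0
```

>>> move_arm(series=[{"grip": 0.35,"xyz": [0,0,12],"angular": [0,0,0]},{"grip": 0.35,"xyz": [0,0,24],"angular": [0,0,0]},{"grip": 0.35,"xyz": [0,0,32],"angular": [0,0,0]},{"grip": 0.35,"xyz": [0,0,35],"angular": [0,0,0]},{"grip": 0.35,"xyz": [0,0,36],"angular": [0,0,0]},{"grip": 0.35,"xyz": [0,0,36],"angular": [0,0,0]},{"grip": 0.35,"xyz": [0,0,36],"angular": [0,0,0]}])

```text
time_s: 17.9
tcp_pos: [0.4708, 0.25, 0.0417]
ee_rot: [[-1.0, 0.005, 0.001], [0.005, 1.0, 0.001], [-0.001, 0.001, -1.0]]
wrist_force: [-0.4, -1.0, 0.0]
gripper_width: 0.502
gripper_force: 30.0
```

>>> move_arm(series=[{"grip": 0.35,"xyz": [1,0,1],"angular": [0,0,0]},{"grip": 0.35,"xyz": [1,0,2],"angular": [0,0,0]},{"grip": 0.35,"xyz": [1,0,3],"angular": [0,0,0]},{"grip": 0.35,"xyz": [1,0,3],"angular": [0,0,0]}])

```text
time_s: 18.3
tcp_pos: [0.4695, 0.25, 0.0399]
ee_rot: [[-1.0, 0.004, 0.001], [0.004, 1.0, 0.0], [-0.001, 0.0, -1.0]]
wrist_force: [-3.8, -0.9, 11.2]
gripper_width: 0.494
gripper_force: 30.0
```

>>> move_arm(series=[{"grip": 0.5,"xyz": [0,0,-1],"angular": [0,0,0]},{"grip": 0.6,"xyz": [0,0,-1],"angular": [0,0,0]},{"grip": 0.7,"xyz": [0,0,-1],"angular": [0,0,0]},{"grip": 0.7,"xyz": [0,0,-1],"angular": [0,0,0]},{"grip": 0.7,"xyz": [0,0,-1],"angular": [0,0,0]},{"grip": 0.7,"xyz": [0,0,-15],"angular": [0,0,0]},{"grip": 0.8,"xyz": [0,0,-40],"angular": [0,0,0]},{"grip": 0.9,"xyz": [0,0,-65],"angular": [0,0,0]},{"grip": 0.9,"xyz": [0,0,-70],"angular": [0,0,0]},{"grip": 0.9,"xyz": [0,0,-70],"angular": [0,0,0]}])

```text
time_s: 19.3
tcp_pos: [0.4696, 0.2502, 0.1087]
ee_rot: [[-1.0, 0.005, 0.001], [0.005, 1.0, 0.002], [-0.001, 0.002, -1.0]]
wrist_force: [-1.0, -0.2, -0.4]
gripper_width: 0.885
gripper_force: 0.0
```

>>> move_arm(series=[{"grip": 0.9,"xyz": [0,-20,0],"angular": [0,0,0]},{"grip": 0.9,"xyz": [1,-60,0],"angular": [0,0,0]},{"grip": 0.9,"xyz": [2,-100,0],"angular": [0,0,0]},{"grip": 0.9,"xyz": [3,-145,0],"angular": [0,0,0]},{"grip": 0.9,"xyz": [4,-190,0],"angular": [0,0,0]},{"grip": 0.9,"xyz": [5,-235,0],"angular": [0,0,0]},{"grip": 0.9,"xyz": [5,-280,0],"angular": [0,0,0]},{"grip": 0.9,"xyz": [5,-304,0],"angular": [0,0,0]},{"grip": 0.9,"xyz": [5,-304,0],"angular": [0,0,0]},{"grip": 0.9,"xyz": [5,-304,0],"angular": [0,0,0]}])

```text
time_s: 20.3
tcp_pos: [0.4617, -0.0552, 0.107]
ee_rot: [[-1.0, 0.007, -0.002], [0.007, 1.0, -0.0], [0.002, -0.0, -1.0]]
wrist_force: [1.2, 0.3, -0.8]
gripper_width: 0.901
gripper_force: 0.0
```

Run:
```python
from chk import *
def cr(C,w):
    u,v=proj(s,C)[0].astype(int);return cv2.resize(s['img'][v-w:v+w,u-w:u+w],(400,400),interpolation=2),np.array([u-w,v-w]),400/(2*w)
th=np.linspace(0,2*np.pi,60);out=[]
for C,w,L in(((.465,-.055,.04),40,((.041,.0285),)),((.4693,.2505,.01),25,((.007,.0365),))):
    im,o,k=cr(C,w)
    for z,rr in L:
        c=np.array([C[0],C[1],z])+np.c_[rr*np.cos(th),rr*np.sin(th),0*th]
        cv2.polylines(im,[((proj(s,c)-o+.5)*k).astype(np.int32)],True,(0,255,0),1)
    out.append(im)
cv2.imwrite('pics/s8.png',np.hstack(out)[:,:,::-1])
```

```text
20.3 [ 0.46173926 -0.0551575   0.10699195]
```

View pics/s8.png

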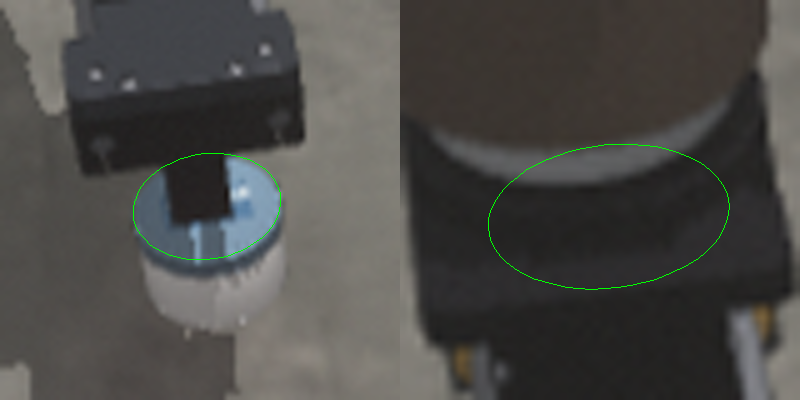

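The lid fits the overlay at (.4655, -.055), and the arm hides the white dish. I'll grip the tin.

>>> move_arm(series=[{"grip": 0.9,"xyz": [-3,0,15],"angular": [0,0,0]},{"grip": 0.9,"xyz": [-3,0,35],"angular": [0,0,0]},{"grip": 0.9,"xyz": [-3,0,54],"angular": [0,0,0]},{"grip": 0.9,"xyz": [-3,0,64],"angular": [0,0,0]},{"grip": 0.8,"xyz": [-3,0,64],"angular": [0,0,0]},{"grip": 0.7,"xyz": [-3,0,64],"angular": [0,0,0]},{"grip": 0.6,"xyz": [-3,0,64],"angular": [0,0,0]},{"grip": 0.5,"xyz": [-3,0,64],"angular": [0,0,0]},{"grip": 0.45,"xyz": [-3,0,64],"angular": [0,0,0]},{"grip": 0.45,"xyz": [-3,0,64],"angular": [0,0,0]}])

```text
time_s: 21.4
tcp_pos: [0.4666, -0.0539, 0.0448]
ee_rot: [[-1.0, 0.004, 0.002], [0.004, 1.0, 0.0], [-0.002, 0.0, -1.0]]
wrist_force: [-0.8, 1.2, 5.2]
gripper_width: 0.633
gripper_force: 30.0
```

>>> move_arm(series=[{"grip": 0.45,"xyz": [0,0,-2],"angular": [0,0,0]},{"grip": 0.45,"xyz": [0,0,-6],"angular": [0,0,0]},{"grip": 0.45,"xyz": [0,0,-12],"angular": [0,0,0]},{"grip": 0.45,"xyz": [0,0,-25],"angular": [0,0,0]},{"grip": 0.45,"xyz": [0,0,-40],"angular": [0,0,0]},{"grip": 0.45,"xyz": [0,0,-40],"angular": [0,0,0]},{"grip": 0.45,"xyz": [0,0,-40],"angular": [0,0,0]}])

```text
time_s: 22.1
tcp_pos: [0.4658, -0.0541, 0.0841]
ee_rot: [[-1.0, 0.005, 0.0], [0.005, 1.0, 0.0], [-0.0, 0.0, -1.0]]
wrist_force: [0.2, 0.7, -2.1]
gripper_width: 0.632
gripper_force: 30.0
```

>>> move_arm(series=[{"grip": 0.45,"xyz": [-10,-6,0],"angular": [0,0,0]},{"grip": 0.45,"xyz": [-30,-18,0],"angular": [0,0,0]},{"grip": 0.45,"xyz": [-55,-32,0],"angular": [0,0,0]},{"grip": 0.45,"xyz": [-85,-50,0],"angular": [0,0,0]},{"grip": 0.45,"xyz": [-115,-68,0],"angular": [0,0,0]},{"grip": 0.45,"xyz": [-142,-84,0],"angular": [0,0,0]},{"grip": 0.45,"xyz": [-162,-96,0],"angular": [0,0,0]},{"grip": 0.45,"xyz": [-172,-101,0],"angular": [0,0,0]},{"grip": 0.45,"xyz": [-172,-101,0],"angular": [0,0,0]},{"grip": 0.45,"xyz": [-172,-101,0],"angular": [0,0,0]}])

```text
time_s: 23.1
tcp_pos: [0.6363, -0.1557, 0.0831]
ee_rot: [[-1.0, 0.005, -0.002], [0.005, 1.0, 0.0], [0.002, 0.0, -1.0]]
wrist_force: [0.3, -0.8, -1.6]
gripper_width: 0.635
gripper_force: 30.0
```

Run:
```python
from chk import *
out=[]
for C,w in(((.6377,-.155,.03),45),((.4693,.2505,.01),25)):
    u,v=proj(s,C)[0].astype(int);out.append(cv2.resize(s['img'][v-w:v+w,u-w:u+w],(400,400),interpolation=2))
cv2.imwrite('pics/s9.png',np.hstack(out)[:,:,::-1])
```

```text
23.1 [ 0.63632404 -0.15573697  0.08306176]
```

View pics/s9.png

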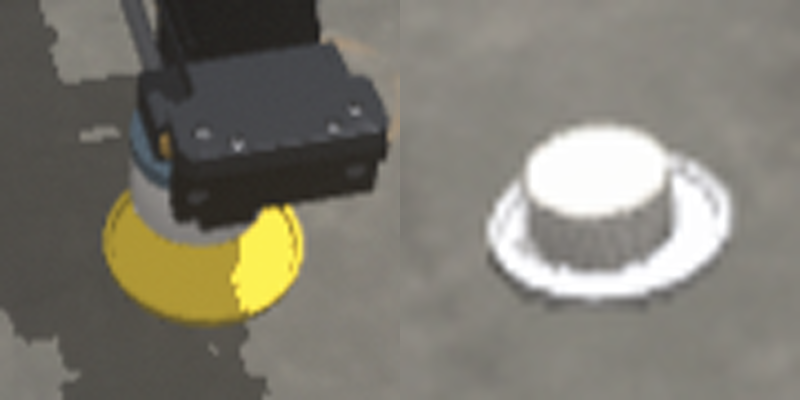

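The white cap stands upright near the centre of its dish, and the tin hangs upright over the yellow dish. Lowering now.

>>> move_arm(series=[{"grip": 0.45,"xyz": [-1,0,8],"angular": [0,0,0]},{"grip": 0.45,"xyz": [-1,0,18],"angular": [0,0,0]},{"grip": 0.45,"xyz": [-1,0,27],"angular": [0,0,0]},{"grip": 0.45,"xyz": [-1,0,32],"angular": [0,0,0]},{"grip": 0.45,"xyz": [-1,0,33],"angular": [0,0,0]},{"grip": 0.45,"xyz": [-1,0,33],"angular": [0,0,0]},{"grip": 0.45,"xyz": [-1,0,33],"angular": [0,0,0]}])

```text
time_s: 23.9
tcp_pos: [0.6387, -0.156, 0.0513]
ee_rot: [[-1.0, 0.005, 0.001], [0.005, 1.0, -0.0], [-0.001, -0.0, -1.0]]
wrist_force: [-0.4, -0.7, -1.2]
gripper_width: 0.637
gripper_force: 30.0
```

>>> move_arm(series=[{"grip": 0.45,"xyz": [0,0,1],"angular": [0,0,0]},{"grip": 0.45,"xyz": [0,0,2],"angular": [0,0,0]},{"grip": 0.45,"xyz": [0,0,2.5],"angular": [0,0,0]},{"grip": 0.45,"xyz": [0,0,2.5],"angular": [0,0,0]}])

```text
time_s: 24.3
tcp_pos: [0.6384, -0.156, 0.0485]
ee_rot: [[-1.0, 0.005, -0.0], [0.005, 1.0, 0.0], [0.0, 0.0, -1.0]]
wrist_force: [0.0, -0.5, -0.6]
gripper_width: 0.636
gripper_force: 30.0
```

>>> move_arm(series=[{"grip": 0.45,"xyz": [0,0,1],"angular": [0,0,0]},{"grip": 0.45,"xyz": [0,0,1.5],"angular": [0,0,0]},{"grip": 0.45,"xyz": [0,0,1.5],"angular": [0,0,0]}])

```text
time_s: 24.6
tcp_pos: [0.6386, -0.1559, 0.0479]
ee_rot: [[-1.0, 0.005, 0.0], [0.005, 1.0, -0.0], [-0.0, -0.0, -1.0]]
wrist_force: [-1.8, 0.8, 5.5]
gripper_width: 0.635
gripper_force: 30.0
```

Contact. I release and back off upward.

>>> move_arm(series=[{"grip": 0.65,"xyz": [0,0,0],"angular": [0,0,0]},{"grip": 0.75,"xyz": [0,0,0],"angular": [0,0,0]},{"grip": 0.9,"xyz": [0,0,0],"angular": [0,0,0]},{"grip": 0.9,"xyz": [0,0,0],"angular": [0,0,0]},{"grip": 0.9,"xyz": [0,0,0],"angular": [0,0,0]},{"grip": 0.9,"xyz": [0,0,-15],"angular": [0,0,0]},{"grip": 0.9,"xyz": [0,0,-45],"angular": [0,0,0]},{"grip": 0.9,"xyz": [0,0,-90],"angular": [0,0,0]},{"grip": 0.9,"xyz": [0,0,-130],"angular": [0,0,0]},{"grip": 0.9,"xyz": [0,0,-150],"angular": [0,0,0]}])

```text
time_s: 25.6
tcp_pos: [0.6402, -0.1564, 0.2033]
ee_rot: [[-1.0, 0.004, 0.008], [0.004, 1.0, -0.001], [-0.008, -0.001, -1.0]]
wrist_force: [0.2, -0.2, 0.3]
gripper_width: 0.899
gripper_force: 0.0
```

>>> move_arm(series=[{"grip": 0.9,"xyz": [30,25,0],"angular": [0,0,0]},{"grip": 0.9,"xyz": [60,50,0],"angular": [0,0,0]},{"grip": 0.9,"xyz": [95,75,0],"angular": [0,0,0]},{"grip": 0.9,"xyz": [130,100,0],"angular": [0,0,0]},{"grip": 0.9,"xyz": [160,110,0],"angular": [0,0,0]},{"grip": 0.9,"xyz": [170,110,0],"angular": [0,0,0]},{"grip": 0.9,"xyz": [170,110,0],"angular": [0,0,0]}])

```text
time_s: 26.3
tcp_pos: [0.4684, -0.0451, 0.1985]
ee_rot: [[-1.0, 0.004, 0.002], [0.004, 1.0, 0.0], [-0.002, 0.0, -1.0]]
wrist_force: [0.1, 0.7, -0.3]
gripper_width: 0.897
gripper_force: 0.0
```

Run:
```python
from chk import *
cv2.imwrite('pics/s10.png',cv2.resize(s['img'][150:450,160:460],(600,600),interpolation=2)[:,:,::-1])
```

```text
26.3 [ 0.46841045 -0.04505153  0.19848221]
```

View pics/s10.png

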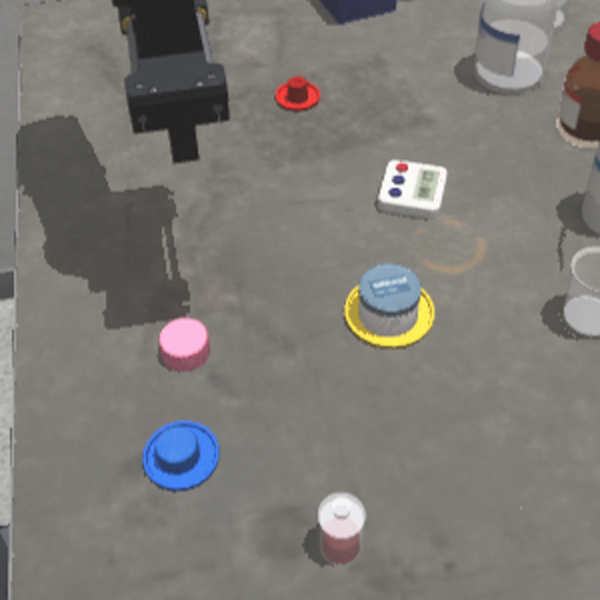

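The stopper (297,90), blue cap (177,450) and tin (389,300) are upright and centred, and the white cap was checked in the previous view. The timer and bottle haven't moved, and the gripper is clear. Handing in.

```bash
python3 -c "
from station import r
print(r.finish_job())"
```

```text
the job is handed in; nothing more can be done
None
```

The stopper, blue cap, white cap and tin each stand upright near the centre of their own dish by the camera views, the timer and small bottle were not touched, and the job was handed in at about 26 s; the hand-in returned no verdict.

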